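# Sweep the loose switches into the catch frame

## Robot

A 7-joint arm with a two-finger parallel gripper is mounted at the origin on a cart in front of the work surface, level with it; the furniture and walls round the work are solid. World frame = base frame: x ahead of the robot, y to its left, z up, the work surface at z = 0. Lengths are in m, angles in rad, forces in N, time in s.
With the tool pointing down it reaches from about 0.35 to 0.9 m from the base axis. Payload 7.2 kg.
Tool frame: the origin (TCP) lies between the finger pads; the fingertips stand 11 mm ahead of it and the grasp point (between the pads) lies 8 mm behind it (ctrl.tcp_to_tips is the distance from the TCP to the fingertips, in m); z points along the fingers, y is the line along which they close (so a half turn about z gives the same grasp; the last joint's range is limited). The gripper opens to 88 mm and grips with 3 to 60 N. Pads are 20 mm wide; open, the fingers measure 115 mm over their backs; the gripper's body (75 mm by 178 mm) begins 61 mm behind the grasp point.
Start: joints at [-1.395, 0.411, -0.013, 1.596, 0.006, 1.134, -0.082], TCP at [0.151, 0.607, 0.234] pointing down, gripper open.
Joint ranges: [-2.95, 2.95], [-0.29, 1.99], [-1.47, 1.44], [0.14, 2.54], [-1.03, 4.17], [0.13, 1.85], [-2.86, 2.86]. Speed limits (rad/s): [2.39, 2.39, 3.01, 3.01, 3.14, 3.14, 3.14].

## Interface

Orientations are given as a unit quaternion [x, y, z, w].
In Python, from station import ctrl gives the robot as it stands.
- The arm moves only by the tool drive_tool, never from a script. Its argument "commands" is one flat list of numbers, 6 for each row, row after row: the shift along the tool's x, y, z in cm, then the turn, a rotation vector about the tool's x, y, z in degrees. A call has 1 to 8 rows; each row shifts and turns the commanded pose from where the row before left it, along the tool's axes as they then stand; what a row does not reach is not made up. A row lasts 1/12 s, in which the tool goes at most 41.7 mm and 7.16 degrees, less where a joint would pass 70% of its speed; a pose out of reach is approached as far as the arm can. A call with a gripper value outside its range is refused whole. "fingers" is the opening, from 0 (shut) to 1 (fully open), set as the call begins (left out, the last holds). The fingers move at their own pace and stop on an object; the grip force is fixed at half the most. Time passes only in rows, so rows that do not move let the fingers close. It gives the time, the measured TCP pose, the force, the opening and the grip force at its end, in the units of the state.
- ctrl.state(): the state, without advancing time (a new reading comes with each control period).
- ctrl.capture(name): name is "scene" or "top"; returns a dict with "frame" (384x512x3 uint8, red, green, blue), "fx", "fy", "cx", "cy" (pixels), "origin" and "rotation" of the camera in the world. Camera axes: x right, y up, looking along -z (the intrinsics and any distortion apply to the point x, -y, -z); pixel columns grow to the right and rows downward; lengths in m; the calibration is good to about 2 mm. A picture is of the moment at which its call begins. There is no depth.
- ctrl.sign_off(): hands the job in; it is judged then, once.
The state is a dict: "time": time; "joint_pos": joint angles; "qd": joint speeds; "tau": joint torques, N m; "position": TCP position; "tcp_rot": TCP orientation; "contact_force": force on the tool from outside, world axes, zero at the start; "torque": the same for the moment, N m; "gripper_width": finger opening in m; "grasp_force": force on a finger pad.
Only numpy, scipy, OpenCV 4.12 (cv2) and the standard library are available. Lean on these libraries where they do the work, as an engineer would, in place of code of your own. Each camera call takes 0.05 s, during which the arm holds its last target. There are 200 camera calls.

## Task

Sweep the two loose rocker switches (red-faced and grey-faced) across the green table, through the open side of the low aluminium frame with the yellow floor, until both are wholly inside it between its side walls. Push them along the table top with the fingers and never lift them; leave the battery that stands beside them, the tape roll and the brass weight standing where they are.

Things in the scene. Friction and masses are not known exactly. Their poses are not given: they have to be found in the camera images.
- catch_frame: Fixed aluminium frame on the table; the yellow area inside is level with the table. Origin: centre of that area, on the table; 150 mm wide (x -75 to 75), 120 mm deep (y -60 to 60). Walls 30 mm high, 4 mm thick at x = -75, x = 75, y = -60 mm; y = +60 mm is the open mouth, with lips 25 mm long flaring out 35 degrees on both sides. Flanges and screws outside the walls: 22 mm wide, 6 mm high.
- switch_red: Loose black rocker switch specimen with a red rocker, about 14 g; body 20 x 32 x 25 mm high (x, y, z), with a 5 mm thick flange (24 mm wide, 4 to 21 mm high) in front at -x that carries the rocker; 34 mm over all in x. It slides on the table when pushed low down. Origin on the underside, 12 mm behind the body's front face (body x from -12 to 8 mm).
- switch_red_mid (a point): Middle of the red-faced switch, 12.5 mm above its underside and 3 mm in front (-x) of its origin; no part of the switch is more than 26 mm from it.
- switch_grey: Loose black rocker switch specimen with a grey rocker, about 14 g; body 20 x 32 x 25 mm high (x, y, z), with a 5 mm thick flange (24 mm wide, 4 to 21 mm high) in front at -x that carries the rocker; 34 mm over all in x. It slides on the table when pushed low down. Origin on the underside, 12 mm behind the body's front face (body x from -12 to 8 mm).
- switch_grey_mid (a point): Middle of the grey-faced switch, 12.5 mm above its underside and 3 mm in front (-x) of its origin; no part of the switch is more than 26 mm from it.
- battery: Nine volt block battery, black with a tan band, standing upright and loose in the same row as the switches: 18 x 26 x 48 mm high. Origin at the centre of its underside. Not to be moved.
- tape_roll: Loose roll of black insulating tape lying flat, 66 mm across, 19 mm high. Origin at the centre of its underside. Not to be moved.
- brass_weight: Loose brass weight with a knob, 28 mm across, 46 mm high. Origin at the centre of its underside. Not to be moved.
Not all that is in view belongs to the job. Leave any blue or purple look-alike of the switch_red alone. What is shaped like the switch_grey but blue is not meant.

How it is judged:
By the outcome, as a careful person would: the job done as asked, in the order asked, and still so for the second after the job is handed in, with the robot touching nothing.
It also fails if it takes over 72 s, if anything falls off the work surface, if the arm or the gripper's body presses on something with over 40 N, if the wrist force passes 120 N, or if a joint passes its speed limit or range.

## Working session

There is one attempt and no reset: what is moved stays moved. The work goes in short steps, Python scripts to look and compute and a tool call to move; the robot and the scene stay as the last step left them, time stands still between calls to the robot, and variables do not carry over. Pictures are saved under pics/ and viewed, at most 10 in all, crops included, and the job is handed in when it is done.

Besides the shell and the picture viewer there is one more tool, called by a JSON object that holds its "method" and its "body", one argument or row to a line. drive_tool: Moves the arm, as the interface text tells. Its arguments: {"type":"object","properties":{"commands":{"type":"array","items":{"type":"number"}},"fingers":{"type":"number"}},"required":["commands"]}

```bash
ls; mkdir -p pics
cat > h.py <<'E'
import numpy as np, cv2
from station import ctrl
def cap(n):
    c=ctrl.capture(n); return c
def ray(c,px,z):
    d=np.array([(px[0]-c['cx'])/c['fx'],-(px[1]-c['cy'])/c['fy'],-1.0])
    R=np.array(c['rotation']); 
    d=R@d; o=np.array(c['origin']); return o+d*(z-o[2])/d[2]
def save(c,n,crop=None,s=1):
    f=c['frame'][:,:,::-1]
    if crop: x0,y0,x1,y1=crop; f=f[y0:y1,x0:x1]
    cv2.imwrite('pics/'+n,cv2.resize(f,None,fx=s,fy=s,interpolation=cv2.INTER_CUBIC))
E
python3 - <<'E'
from h import *
s=ctrl.state(); print(s['position'],s['tcp_rot'],s['time'],ctrl.tcp_to_tips)
for n in('scene','top'):
    c=cap(n); save(c,n+'0.png',s=1.5); print({k:v for k,v in c.items() if k!='frame'})
E
```

```text
pics
[0.15080169 0.6060636  0.23281957] [ 1.21584074e-01  9.92580834e-01 -7.74269093e-04 -3.90534408e-05] 0.0 0.011
{'fx': 494.2881548621692, 'fy': 494.2881548621692, 'cx': 257.54131141303753, 'cy': 200.2376959613839, 'origin': array([0.27889635, 0.31323039, 0.79279775]), 'rotation': array([-0.08175904,  0.34210449,  0.91135332, -0.21381091])}
{'fx': 451.65907924310255, 'fy': 451.65907924310255, 'cx': 254.01567009791617, 'cy': 192.74413124589566, 'origin': array([ 0.48910407, -0.26850134,  1.02157867]), 'rotation': array([-0.02895961,  0.01584035,  0.71262769, -0.70076544])}
```

```bash
sed -i "s/R=np.array(c\['rotation'\]);/from scipy.spatial.transform import Rotation as Q; R=Q.from_quat(c['rotation']).as_matrix()/" h.py; cat h.py | head -9 | tail -4
```

```text
d=np.array([(px[0]-c['cx'])/c['fx'],-(px[1]-c['cy'])/c['fy'],-1.0])
    from scipy.spatial.transform import Rotation as Q; R=Q.from_quat(c['rotation']).as_matrix() 
    d=R@d; o=np.array(c['origin']); return o+d*(z-o[2])/d[2]
def save(c,n,crop=None,s=1):
```

View pics/scene0.png

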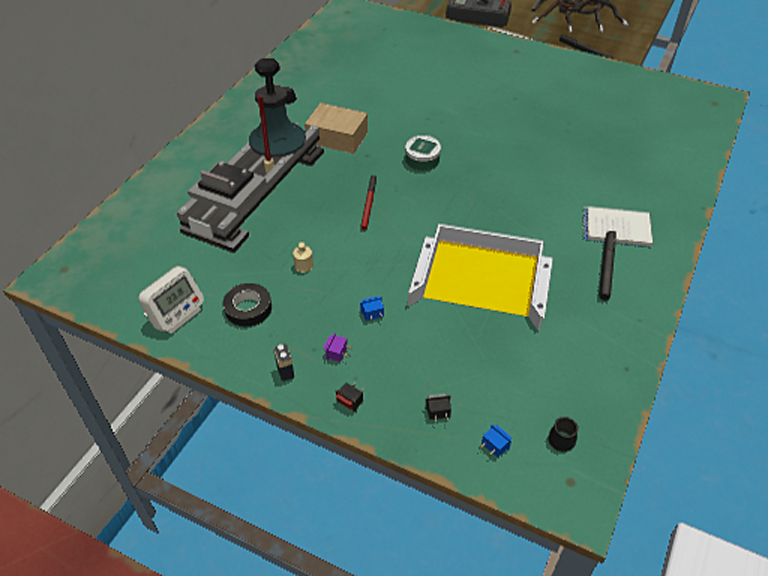

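View pics/top0.png

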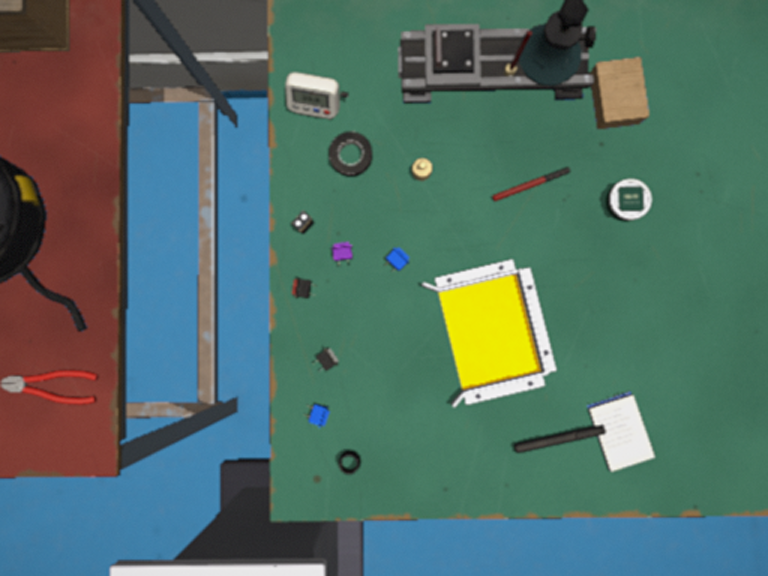

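Scene picture (enlarged ×1.5): red-faced switch at (349,397), grey/black one at (438,407), blue look-alikes (372,308) and (497,441), purple (336,347), battery (284,361), frame with its mouth towards the switches. In the top picture: red (302,288), grey (327,358), battery (302,222), frame centre about (490,330). The red and grey candidates fit because both are black-bodied; the others are blue or purple. One crop to confirm.

Run:
```python
from h import *
c=cap('scene'); t=cap('top')
a=cv2.resize(c['frame'][190:320,170:370],(800,520),interpolation=cv2.INTER_CUBIC)[:,:,::-1]
b=cv2.resize(t['frame'][130:300,180:380],(706,600),interpolation=cv2.INTER_CUBIC)[:,:,::-1]
cv2.imwrite('pics/a1.png',a);cv2.imwrite('pics/b1.png',b)
f=t['frame']; hsv=cv2.cvtColor(f,cv2.COLOR_RGB2HSV)
m=cv2.inRange(hsv,(22,150,150),(34,255,255)); m[:,:250]=0
k=max(cv2.findContours(m,0,1)[0],key=cv2.contourArea); r=cv2.minAreaRect(k); print(r)
P=[ray(t,p,0)[:2] for p in cv2.boxPoints(r)]; print('yellow',np.round(P,4),np.round(np.mean(P,0),4))
# things that are not green
dark=cv2.inRange(hsv,(0,0,0),(180,255,62)); dark[:,:182]=0; dark[:,400:]=0
for k in cv2.findContours(dark,0,1)[0]:
    A=cv2.contourArea(k)
    if A>25: 
        q=cv2.minAreaRect(k); print('dark',np.round(q[0],1),A,np.round(q[1],1),round(q[2]),np.round(ray(t,q[0],.025)[:2],4))
for n,p in dict(red=(302,288),grey=(327,358),batt=(302,222),blue=(318,415),blue2=(398,259),purp=(343,252),tape=(350,153),brass=(422,168),lip1=(424,285),lip2=(456,404),cap=(349,461),edge=(271,300)).items(): print(n,np.round(ray(t,(p[0]/1.5,p[1]/1.5),.02)[:2],3))
```

```text
((325.73529052734375, 220.94117736816406), (66.69729614257812, 53.35783767700195), 75.96376037597656)
yellow [[ 0.5474 -0.3354]
 [ 0.5746 -0.4529]
 [ 0.4286 -0.4848]
 [ 0.4015 -0.3685]] [ 0.488  -0.4104]
dark [203.  365.5] 1045.0 [35. 42.] 90 [ 0.1799 -0.1341]
dark [232. 307.] 159.0 [14.1 14.1] 45 [ 0.304  -0.1985]
dark [370.7 291.8] 155.0 [ 7.5 58.2] 78 [ 0.3326 -0.5002]
dark [216.6 239.5] 66.5 [11.5  7.4] 54 [ 0.4509 -0.1666]
dark [202.1 192. ] 76.5 [ 8.4 11.2] 9 [ 0.5561 -0.1354]
dark [370.9 115.8] 34.5 [ 3.5 15.9] 69 [ 0.7194 -0.5134]
dark [233.5 102.5] 218.0 [28.3 28.3] 45 [ 0.756  -0.2078]
dark [329.5  45.5] 116.5 [ 9. 17.] 90 [ 0.8815 -0.4258]
dark [274.5  46. ] 124.0 [15. 10.] 0 [ 0.8833 -0.3021]
dark [274.5  32. ] 123.5 [10. 15.] 90 [ 0.9157 -0.3027]
dark [301.5  34.5] 505.5 [27. 27.] 90 [ 0.9084 -0.3635]
dark [338.5  32.1] 2750.5 [132.5  76.9] 8 [ 0.9119 -0.4468]
red [ 0.557 -0.133]
grey [ 0.452 -0.169]
batt [ 0.655 -0.134]
blue [ 0.369 -0.155]
blue2 [ 0.597 -0.276]
purp [ 0.609 -0.195]
tape [ 0.758 -0.207]
brass [ 0.733 -0.315]
lip1 [ 0.558 -0.314]
lip2 [ 0.383 -0.357]
cap [ 0.302 -0.2  ]
edge [ 0.539 -0.087]
```

View pics/a1.png

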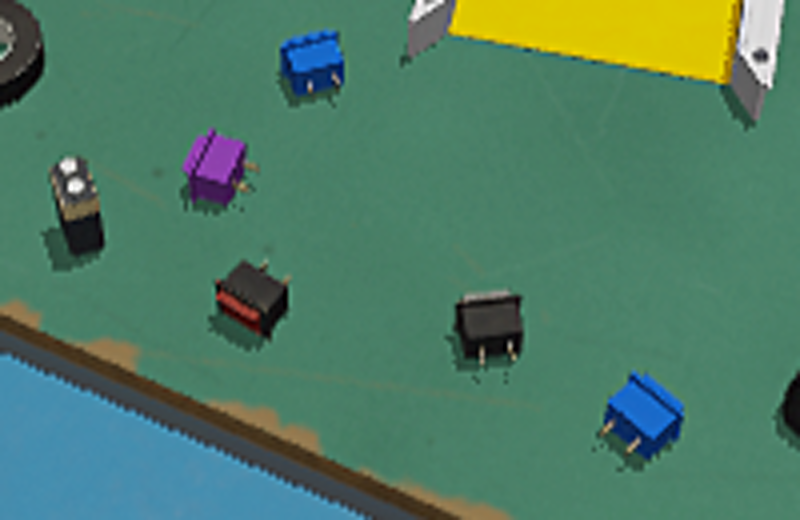

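View pics/b1.png

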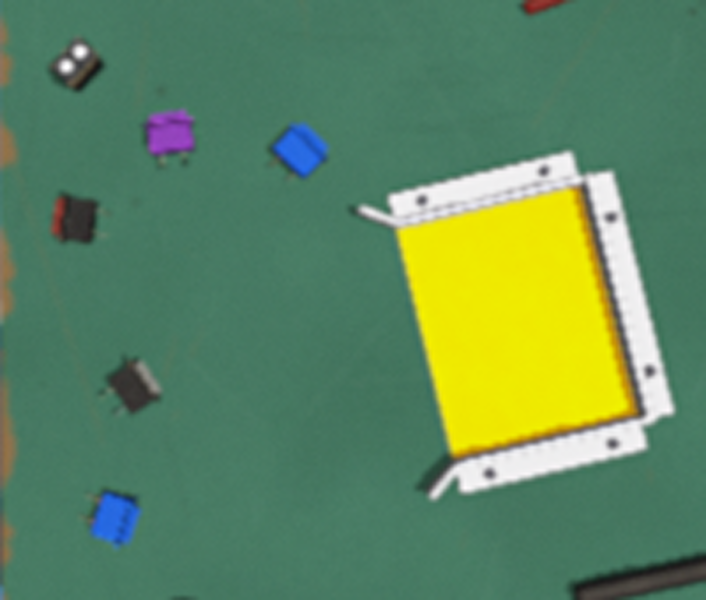

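The crops confirm it: top crop shows the red-faced switch at (75,218) with its rocker towards the table edge, and the grey-faced one at (135,385) with its rocker facing the frame. Blue and purple copies are clearly separate. Moving now.

{"method": "drive_tool", "body": {
  "commands": [-2.8,-2.9,0,0,0,0,-2.8,-2.9,0,0,0,0,-2.8,-2.9,0,0,0,0,-2.8,-2.9,0,0,0,0,-2.8,-2.9,0,0,0,0,-2.8,-2.9,0,0,0,0,-2.8,-2.9,0,0,0,0,-2.8,-2.9,0,0,0,0],
  "fingers": 0.1
}}

```text
time: 0.87
position: [0.3128, 0.3254, 0.2337]
tcp_rot: [0.122, 0.993, 0.0, 0.0]
contact_force: [0.4, 0.6, 0.5]
gripper_width: 0.0383
grasp_force: 0.0
```

{"method": "drive_tool", "body": {
  "commands": [-2.8,-2.9,0,0,0,0,-2.8,-2.9,0,0,0,0,-2.8,-2.9,0,0,0,0,-2.8,-2.9,0,0,0,0,-2.8,-2.9,0,0,0,0,-2.8,-2.9,0,0,0,0,-2.8,-2.9,0,0,0,0,-2.8,-2.9,0,0,0,0]
}}

```text
time: 1.53
position: [0.4742, 0.0462, 0.2339]
tcp_rot: [0.122, 0.993, 0.0, 0.0]
contact_force: [0.0, 0.1, -0.1]
gripper_width: 0.0087
grasp_force: 0.0
```

{"method": "drive_tool", "body": {
  "commands": [0,0,0,0,0,7,0,0,0,0,0,7,0,0,0,0,0,7,0,0,0,0,0,7,0,0,0,0,0,7,0,0,0,0,0,7,0,0,0,0,0,7,0,0,0,0,0,7]
}}

```text
time: 2.2
position: [0.4735, 0.0481, 0.2336]
tcp_rot: [0.576, 0.818, -0.0, -0.0]
contact_force: [-0.5, -0.4, 0.3]
gripper_width: 0.0086
grasp_force: 0.0
```

{"method": "drive_tool", "body": {
  "commands": [0,0,0,0,0,7,0,0,0,0,0,7,0,0,0,0,0,7,0,0,0,0,0,7,0,0,0,0,0,1.5,0,0,0,0,0,0]
}}

```text
time: 2.7
position: [0.4735, 0.0482, 0.2336]
tcp_rot: [0.763, 0.646, -0.0, -0.0]
contact_force: [0.1, 0.3, -0.9]
gripper_width: 0.0086
grasp_force: 0.0
```

```bash
cat > go.py <<'E'
import sys
from h import *
from scipy.spatial.transform import Rotation as Q
s=ctrl.state(); R=Q.from_quat(s['tcp_rot']).as_matrix(); p=np.array(s['position'])
print('t',s['time'],p.round(4),'xaxis ang',np.degrees(np.arctan2(R[1,0],R[0,0])).round(1),'w',s['gripper_width'],'F',np.round(s['contact_force'],1),'q',np.round(s['joint_pos'],2))
for a in sys.argv[1:]:
    g=np.array(eval(a)); print(a,'tool cm',(R.T@(g-p)*100).round(2))
E
python3 go.py "(.5600,-.085,.1)"
```

```text
t 2.7 [0.4735 0.0482 0.2336] xaxis ang 80.5 w 0.008550666747412578 F [ 0.1  0.3 -0.9] q [-0.74  0.16  0.61  1.98 -0.11  1.04 -0.25]
(.5600,-.085,.1) tool cm [-11.7   10.74  13.36]
```

{"method": "drive_tool", "body": {
  "commands": [-2.9,2.8,0,0,0,0,-2.9,2.8,0,0,0,0,-2.9,2.8,0,0,0,0,-2.9,2.7,0,0,0,0,0,0,4,0,0,0,0,0,4,0,0,0,0,0,4,0,0,0,0,0,0,0,0,0]
}}

```text
time: 3.37
position: [0.5595, -0.0838, 0.1068]
tcp_rot: [0.763, 0.647, -0.004, -0.004]
contact_force: [-0.9, 0.3, -0.2]
gripper_width: 0.009
grasp_force: 0.0
```

```bash
python3 - <<'E'
from h import *
c=cap('scene'); t=cap('top')
a=cv2.resize(c['frame'][150:320,130:370],(564,400),interpolation=cv2.INTER_CUBIC)[:,:,::-1]
cv2.imwrite('pics/a2.png',a)
E
python3 go.py "(.564,-.085,.017)"
```

```text
t 3.4667 [ 0.5634 -0.0848  0.1134] xaxis ang 80.6 w 0.00871440579687716 F [0.4 0.3 0.8] q [-0.37  0.5   0.59  1.88 -0.36  0.86  0.23]
(.564,-.085,.017) tool cm [-0.    0.09  9.64]
```

View pics/a2.png

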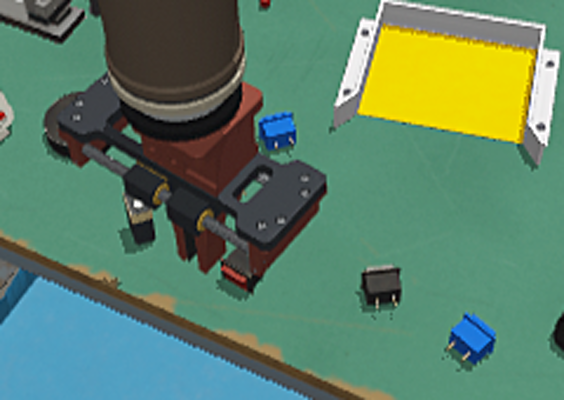

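The gripper hangs over the table edge behind the red switch, with its fingertips near (205,265) and the battery below the gripper's left side. I'll descend and start the push.

{"method": "drive_tool", "body": {
  "commands": [0,0.1,3.2,0,0,0,0,0,3.2,0,0,0,0,0,2,0,0,0,0,0,1.2,0,0,0,0,0,0,0,0,0]
}}

```text
time: 3.88
position: [0.5655, -0.0845, 0.018]
tcp_rot: [0.763, 0.647, 0.0, -0.0]
contact_force: [-0.9, 0.5, 0.6]
gripper_width: 0.0092
grasp_force: 0.0
```

{"method": "drive_tool", "body": {
  "commands": [-0.8,0,0,0,0,0,-0.8,0,0,0,0,0,-0.8,0,0,0,0,0,-0.8,0,0,0,0,0,-0.8,0,0,0,0,0,-0.8,0,0,0,0,0,-0.8,0,0,0,0,0,-0.8,0,0,0,0,0]
}}

```text
time: 4.55
position: [0.5543, -0.1489, 0.0177]
tcp_rot: [0.763, 0.646, 0.0, 0.0]
contact_force: [0.3, -0.8, 0.1]
gripper_width: 0.0089
grasp_force: 0.1
```

```bash
python3 - <<'E'
from h import *
c=cap('scene'); t=cap('top')
a=cv2.resize(c['frame'][150:320,130:370],(480,340),interpolation=cv2.INTER_CUBIC)[:,:,::-1]
b=cv2.resize(t['frame'][130:300,180:320],(280,340),interpolation=cv2.INTER_CUBIC)[:,:,::-1]
cv2.imwrite('pics/a3.png',np.hstack([a,b]))
E
python3 go.py
```

```text
t 4.65 [ 0.554  -0.1499  0.0177] xaxis ang 80.4 w 0.008931936388015663 F [0.1 0.1 0.3] q [-0.18  0.64  0.49  1.92 -0.46  0.69  0.43]
```

View pics/a3.png

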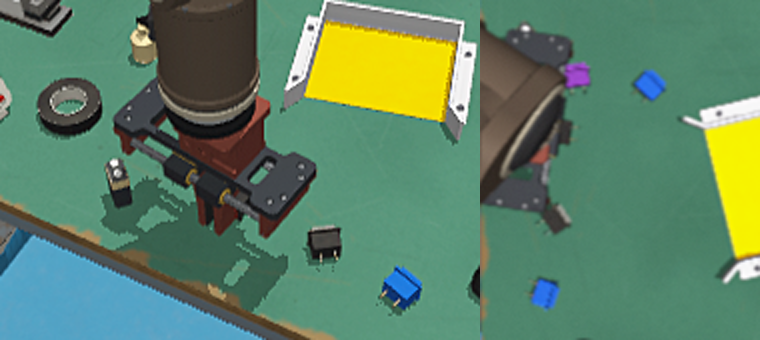

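The red switch sits in front of the fingers at about (565,130) in the right panel, roughly on the planned line. The battery is still standing at (118,180) in the left panel. Continuing the push.

{"method": "drive_tool", "body": {
  "commands": [-0.8,0,0,0,0,0,-0.8,0,0,0,0,0,-0.8,0,0,0,0,0,-0.8,0,0,0,0,0,-0.8,0,0,0,0,0,-0.8,0,0,0,0,0,-0.8,0,0,0,0,0,-0.8,0,0,0,0,0]
}}

```text
time: 5.32
position: [0.5438, -0.2119, 0.0176]
tcp_rot: [0.763, 0.646, -0.0, -0.0]
contact_force: [-0.8, -0.0, 0.1]
gripper_width: 0.0086
grasp_force: 0.1
```

```bash
cat > look.py <<'E'
from h import *
import sys
c=cap('scene'); t=cap('top')
hsv=cv2.cvtColor(t['frame'],cv2.COLOR_RGB2HSV)
dark=cv2.inRange(hsv,(0,0,0),(180,110,70)); dark[:,:182]=0; dark[:150]=0;dark[320:]=0
for k in cv2.findContours(dark,0,1)[0]:
    A=cv2.contourArea(k)
    if A>25:
        q=cv2.minAreaRect(k); print('dark',np.round(q[0],1),A,np.round(q[1],1),round(q[2]),np.round(ray(t,q[0],.025)[:2],4))
if len(sys.argv)>1:
    a=cv2.resize(c['frame'][130:290,200:380],(405,360),interpolation=cv2.INTER_CUBIC)[:,:,::-1]
    b=cv2.resize(t['frame'][150:290,200:350],(386,360),interpolation=cv2.INTER_CUBIC)[:,:,::-1]
    cv2.imwrite('pics/'+sys.argv[1],np.hstack([a,b]))
E
python3 look.py a4.png; python3 go.py
```

```text
dark [232. 307.] 161.0 [14.1 14.1] 45 [ 0.304  -0.1985]
dark [371.8 291.7] 361.5 [ 7.5 61. ] 78 [ 0.3329 -0.5027]
dark [208.4 245.4] 341.5 [14.1 76. ] 49 [ 0.4382 -0.1482]
dark [250.3 207.1] 179.5 [ 5.7 44. ] 39 [ 0.521  -0.2418]
dark [234.7 160.5] 81.0 [51.  18.4] 13 [ 0.6251 -0.2087]
t 5.4167 [ 0.5435 -0.2131  0.0178] xaxis ang 80.4 w 0.008767475655025257 F [ 0.1 -0.2 -0.4] q [-0.06  0.66  0.49  1.9  -0.46  0.7   0.53]
```

View pics/a4.png

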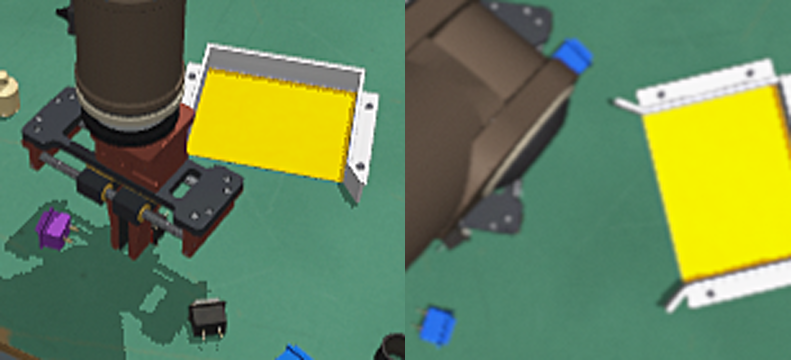

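Occluded now: the fingers' tips are at about (125,250) in the left panel, with the switch hidden behind them. The purple switch and the weight stand undisturbed. I'll finish the push and watch the force.

{"method": "drive_tool", "body": {
  "commands": [-0.8,0,0,0,0,0,-0.8,0,0,0,0,0,-0.8,0,0,0,0,0,-0.8,0,0,0,0,0,-0.8,0,0,0,0,0,-0.8,0,0,0,0,0,-0.8,0,0,0,0,0,-0.8,0,0,0,0,0]
}}

```text
time: 6.08
position: [0.5332, -0.275, 0.0176]
tcp_rot: [0.763, 0.646, -0.0, -0.0]
contact_force: [0.6, 1.0, 0.2]
gripper_width: 0.0088
grasp_force: 0.1
```

{"method": "drive_tool", "body": {
  "commands": [-0.8,0,0,0,0,0,-0.8,0,0,0,0,0,-0.8,0,0,0,0,0,-0.8,0,0,0,0,0,-0.8,0,0,0,0,0]
}}

```text
time: 6.5
position: [0.5267, -0.3143, 0.0176]
tcp_rot: [0.763, 0.646, 0.0, -0.0]
contact_force: [-0.4, 0.5, 0.4]
gripper_width: 0.0089
grasp_force: 0.1
```

```bash
python3 look.py a5.png; python3 go.py
```

```text
dark [372.  291.6] 199.5 [ 7.4 60.5] 78 [ 0.3331 -0.5032]
dark [252.2 289.5] 126.5 [ 8.6 88.4] 43 [ 0.3411 -0.2431]
dark [319.2 222.2] 44.0 [ 2.4 31.1] 47 [ 0.4851 -0.3926]
dark [219.7 219. ] 682.0 [  9.3 102.4] 52 [ 0.4957 -0.1738]
dark [268.5 168.3] 98.5 [ 4.8 38.3] 50 [ 0.6063 -0.2834]
t 6.6 [ 0.5262 -0.3156  0.0178] xaxis ang 80.4 w 0.008733592978285912 F [ 0.6 -0.6 -0.2] q [ 0.12  0.69  0.48  1.82 -0.45  0.74  0.68]
```

View pics/a5.png

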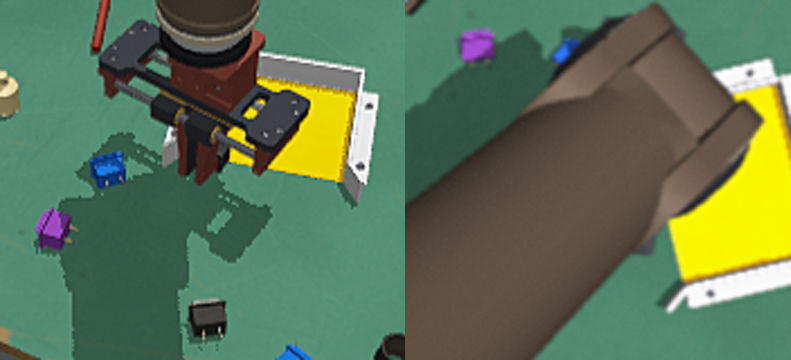

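The black of the red switch shows ahead of the fingers at about (222,155) in the left panel, already over the yellow floor's edge. The last few centimetres go straight on, then retract.

{"method": "drive_tool", "body": {
  "commands": [-0.8,0,0,0,0,0,-0.8,0,0,0,0,0,-0.8,0,0,0,0,0,-0.8,0,0,0,0,0,-0.8,0,0,0,0,0,-0.8,0,0,0,0,0,-0.8,0,0,0,0,0,-0.4,0,0,0,0,0]
}}

```text
time: 7.27
position: [0.5165, -0.3744, 0.0177]
tcp_rot: [0.763, 0.646, -0.0, 0.0]
contact_force: [-0.1, -0.0, -0.3]
gripper_width: 0.0092
grasp_force: 0.1
```

{"method": "drive_tool", "body": {
  "commands": [0.5,0,0,0,0,0,1.5,0,0,0,0,0,2.5,0,0,0,0,0,1,0,-3.5,0,0,0,0,0,-4,0,0,0,0,0,-2.5,0,0,0,0,0,0,0,0,0]
}}

```text
time: 7.85
position: [0.5289, -0.3193, 0.1231]
tcp_rot: [0.763, 0.647, 0.002, 0.004]
contact_force: [-0.1, -1.8, -0.4]
gripper_width: 0.0086
grasp_force: 0.0
```

```bash
python3 go.py "(.451,-.10,.118)" "(.451,-.10,.017)"
```

```text
t 7.85 [ 0.5289 -0.3193  0.1231] xaxis ang 80.6 w 0.00864852771654173 F [-0.1 -1.8 -0.4] q [ 0.07  0.56  0.56  1.76 -0.36  0.92  0.62]
(.451,-.10,.118) tool cm [ 20.36 -11.27   0.39]
(.451,-.10,.017) tool cm [ 20.37 -11.35  10.49]
```

{"method": "drive_tool", "body": {
  "commands": [3.4,-1.9,0,0,0,0,3.4,-1.9,0,0,0,0,3.4,-1.9,0,0,0,0,3.4,-1.9,0,0,0,0,3.4,-1.9,0,0,0,0,3.4,-1.8,0,0,0,0,0,0,0,0,0,-7,0,0,0,0,0,-2.6]
}}

```text
time: 8.52
position: [0.4474, -0.0944, 0.1172]
tcp_rot: [0.702, 0.712, 0.0, -0.001]
contact_force: [-0.2, -0.1, 0.7]
gripper_width: 0.0087
grasp_force: 0.0
```

```bash
python3 look.py a6.png; python3 go.py "(.451,-.10,.017)"
```

```text
dark [232.3 307.3] 163.5 [14.8 14.1] 45 [ 0.3034 -0.1991]
dark [371.8 291.7] 364.5 [ 7.5 61. ] 78 [ 0.3329 -0.5027]
dark [216.5 239.8] 70.0 [11.9  7.3] 51 [ 0.4502 -0.1663]
dark [321.4 210.9] 50.0 [6.6 9.6] 8 [ 0.5099 -0.398 ]
t 8.6167 [ 0.4479 -0.0971  0.1174] xaxis ang 90.3 w 0.008931820781421613 F [-0.5 -0.2 -0.3] q [-0.35  0.31  0.55  2.14 -0.24  0.75  0.36]
(.451,-.10,.017) tool cm [-0.29  0.31 10.04]
```

View pics/a6.png

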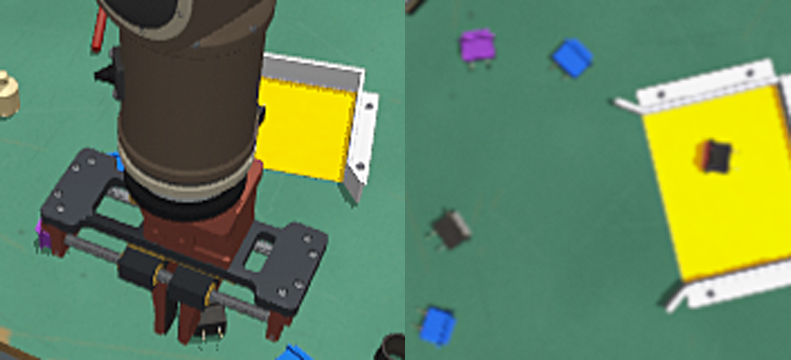

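The red switch is inside, at about (714,157) in the right panel, or world (0.510,-0.398). The grey one is at (450,230), still where it was, with the fingers behind it. I'll descend and push.

{"method": "drive_tool", "body": {
  "commands": [-0.3,0.3,3.2,0,0,0,0,0,3.2,0,0,0,0,0,2.2,0,0,0,0,0,1.4,0,0,0,0,0,0,0,0,0]
}}

```text
time: 9.03
position: [0.449, -0.102, 0.0149]
tcp_rot: [0.707, 0.707, -0.002, -0.002]
contact_force: [-0.5, -0.9, -0.4]
gripper_width: 0.0089
grasp_force: 0.0
```

{"method": "drive_tool", "body": {
  "commands": [-0.8,0,0,0,0,0,-0.8,0,0,0,0,0,-0.8,0,0,0,0,0,-0.8,0,0,0,0,0,-0.8,0,0,0,0,0,-0.8,0,0,0,0,0,-0.8,0,0,0,0,0,-0.8,0,0,0,0,0]
}}

```text
time: 9.7
position: [0.4514, -0.1666, 0.0178]
tcp_rot: [0.706, 0.708, 0.0, 0.0]
contact_force: [-0.2, 0.6, 0.4]
gripper_width: 0.0089
grasp_force: 0.0
```

{"method": "drive_tool", "body": {
  "commands": [-0.8,0,0,0,0,0,-0.8,0,0,0,0,0,-0.8,0,0,0,0,0,-0.8,0,0,0,0,0,-0.8,0,0,0,0,0,-0.8,0,0,0,0,0]
}}

```text
time: 10.2
position: [0.4514, -0.2145, 0.0176]
tcp_rot: [0.706, 0.708, -0.0, -0.0]
contact_force: [0.6, -0.1, 0.2]
gripper_width: 0.0088
grasp_force: 0.0
```

```bash
python3 look.py a7.png; python3 go.py
```

```text
dark [232.3 307.3] 158.5 [14.8 14.1] 45 [ 0.3034 -0.1991]
dark [217.6 304.3] 153.0 [ 7.1 41.2] 39 [ 0.3102 -0.1671]
dark [371.8 291.7] 364.5 [ 7.5 61. ] 78 [ 0.3329 -0.5027]
dark [254.2 273.3] 112.0 [ 7.1 41.9] 40 [ 0.376  -0.2481]
dark [191.  249.7] 203.5 [14.  37.5] 43 [ 0.4294 -0.1098]
dark [198.3 222.3] 114.5 [ 4.9 38.2] 45 [ 0.4894 -0.1264]
dark [321.4 210.9] 49.5 [6.6 9.5] 9 [ 0.5099 -0.398 ]
dark [237.2 232.1] 184.0 [64.6 26.5] 42 [ 0.4665 -0.2121]
t 10.3 [ 0.4513 -0.2154  0.0177] xaxis ang 90.0 w 0.008963604288557876 F [-0.2 -0.4 -0.5] q [ 0.02  0.54  0.42  2.1  -0.4   0.57  0.72]
```

View pics/a7.png

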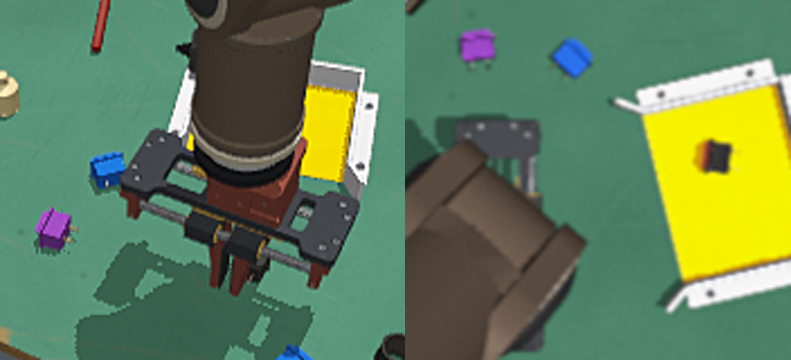

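Tenth picture: the fingers are at about (235,280) in the left panel, with a dark piece of the grey switch showing at (262,270). Red is still inside at (714,157). From now on I'll use numbers only.

Run:
```python
from h import *
c=cap('scene')
for px in [(316.4,250),(312,252),(318,246),(303,256)]: print(px,ray(c,px,.012)[:2].round(3))
f=c['frame'].astype(int)
for r in range(238,262,2): print(r,[''.join('D' if f[r,x].max()<70 and np.ptp(f[r,x])<22 else 'R' if f[r,x,0]>f[r,x,1]+25 else '.' for x in range(285,335))])
```

```text
(316.4, 250) [ 0.427 -0.234]
(312, 252) [ 0.433 -0.226]
(318, 246) [ 0.428 -0.244]
(303, 256) [ 0.444 -0.209]
238 ['........DDRRRR.DDDDDDDDDDDDDDDDR...............DD.']
240 ['........RRRRRRDDDDDDDDDDDDDDDDR.................DD']
242 ['.........RRRRDDDDDDDDDDDDDDDD.R.................DD']
244 ['.........RRRRDDDD..RRDDDDDDDD....DDDD............D']
246 ['.........RRRRDDDD.DRRRRRRRDDDD..DDD...............']
248 ['.........RRRRDDDD.DRRRRRRRDDDDDDDDD............D..']
250 ['.........RRRRDDD..DRRRRRRRDDDDDDD.................']
252 ['.........RRRRDD....RRRRRR.D.DDDD..................']
254 ['.........RRRDDD...RRRRRRD...DDD...................']
256 ['.........RRRDD...DRRRRRD..........................']
258 ['.................DRRRR............................']
260 ['...................RR.............................']
```

{"method": "drive_tool", "body": {
  "commands": [-0.8,0,0,0,0,-3,-0.8,0,0,0,0,0,-0.8,0,0,0,0,0,-0.8,0,0,0,0,0,-0.8,0,0,0,0,0,-0.8,0,0,0,0,0,-0.8,0,0,0,0,0,-0.8,0,0,0,0,0]
}}

```text
time: 11.02
position: [0.4545, -0.2784, 0.0176]
tcp_rot: [0.688, 0.726, 0.0, -0.0]
contact_force: [-0.4, -0.1, -0.1]
gripper_width: 0.0091
grasp_force: 0.1
```

{"method": "drive_tool", "body": {
  "commands": [-0.8,0,0,0,0,0,-0.8,0,0,0,0,0,-0.8,0,0,0,0,0,-0.8,0,0,0,0,0]
}}

```text
time: 11.35
position: [0.4562, -0.3104, 0.0176]
tcp_rot: [0.688, 0.726, 0.0, -0.0]
contact_force: [0.3, -0.9, 0.7]
gripper_width: 0.0087
grasp_force: 0.1
```

```bash
python3 go.py
python3 - <<'E'
from h import *
c=cap('scene'); t=cap('top')
f=c['frame'].astype(int)
for r in range(176,224,2): print(r,''.join('D' if f[r,x].max()<70 and np.ptp(f[r,x])<22 else 'R' if f[r,x,0]>f[r,x,1]+25 and f[r,x,0]<150 else 'Y' if f[r,x,1]-f[r,x,2]>70 else '.' for x in range(290,370)))
print()
f=t['frame'].astype(int)
for r in range(190,262,2): print(r,''.join('D' if f[r,x].max()<70 and np.ptp(f[r,x])<22 else 'R' if f[r,x,0]>f[r,x,1]+25 and f[r,x,0]<150 else 'Y' if f[r,x,1]-f[r,x,2]>70 else '.' for x in range(280,370)))
E
```

```text
t 11.35 [ 0.4562 -0.3104  0.0176] xaxis ang 93.1 w 0.008737082659441061 F [ 0.3 -0.9  0.7] q [ 0.21  0.6   0.4   1.98 -0.38  0.64  0.91]
176 ......YYYYYYY.YDDDDDDDRRRRRRRRRRRRRRRRRRRRRRRRRRRRRR.RRRRRYYYYYYYYYY............
178 DDDDDDDD.....DDD..DDDDRRRRRRRRRRRRRRRRRRRRRRRRRRRRRRRRRRRD.......YY...DDDDDDD...
180 D..DDDDDDDDDDDDDDDDDDRRRRRRRRRRRRRRRRRRRRRRRRDRRRRRRRRRR....DDDD............DDD.
182 YYYYYYYD..DDDDDDDDDDDRRRRRRRRRRRRRRRRRRRRRRRRD.RRRRRRRR....D...DDDD........D....
184 YYYYYYYYYYYR.DDDDDDDDDDD.RRRRRRRRRRRRRRRRRRRRRRRRRRRRRD....YYYYYYD............DD
186 YYYYYYYYYYYYYYR...DDDDDDDDDDD..RRRRRRRRRRRRRRRRRRRRRRR...D...................D..
188 .....YYYYYYYYYD.D........DDDDDDDDDDD.RRRRRRRRRRRRRR.RD...YYY...................D
190 ............YDDDDDDDDDDD.......DDDDDDDDDDDRD.RRRRRRRD...YYYYYYY.................
192 YYYYYY......DDDDDDDDDDDDDDDDDRYYY......DDDDDDDDDDD.D.......YYY..................
194 YYYYYYYYYYYDDDDDDDDDDDDDDR.DRRYYDDDDDDD.......DDDDDDDDDD..................D.DD.D
196 YYYYYYYYYYY.DDDDDDDDDDDD.......DDDDDDDDDDDDDDD.RY..DDD..DDDDD................DD.
198 YYYYYYYYYYYYD..DDDDDDDDD
[... 3797 characters left out ...]
..YYYYYYYYYYYYYYYYYYYYYYY..........
248 ........................................DDD..............YYYYYYYYYYYYYYYYYYY.R............
250 .......................................DD...............YYYYYYYYYYYY......................
252 ....................................DDDD...............YYYY.R.............................
254 ...................................DDD....................................................
256 ..........................................................................................
258 ..........................................................................................
260 ................................D................D........................................
```

{"method": "drive_tool", "body": {
  "commands": [-0.8,0,0,0,0,0,-0.8,0,0,0,0,0,-0.8,0,0,0,0,0,-0.8,0,0,0,0,0,-0.8,0,0,0,0,0]
}}

```text
time: 11.87
position: [0.4584, -0.3504, 0.0177]
tcp_rot: [0.688, 0.726, -0.0, 0.0]
contact_force: [-0.1, -0.1, 0.4]
gripper_width: 0.0088
grasp_force: 0.0
```

{"method": "drive_tool", "body": {
  "commands": [-0.8,0,0,0,0,0,-0.8,0,0,0,0,0,-0.8,0,0,0,0,0,-0.8,0,0,0,0,0,-0.6,0,0,0,0,0]
}}

```text
time: 12.28
position: [0.4605, -0.3886, 0.0177]
tcp_rot: [0.688, 0.726, -0.0, 0.0]
contact_force: [-0.3, -0.0, -0.7]
gripper_width: 0.0086
grasp_force: 0.0
```

{"method": "drive_tool", "body": {
  "commands": [0.5,0,0,0,0,0,1.5,0,0,0,0,0,2.5,0,0,0,0,0,1.5,0,-3.5,0,0,0,3,0,-3,0,0,0,4,0,-3,0,0,0,4,0,0,0,0,0,4,0,0,0,0,0]
}}

```text
time: 12.95
position: [0.4499, -0.1834, 0.1086]
tcp_rot: [0.688, 0.726, 0.001, 0.001]
contact_force: [0.1, 0.8, -0.5]
gripper_width: 0.0088
grasp_force: 0.0
```

{"method": "drive_tool", "body": {
  "commands": [4,0,0,0,0,0,4,0,0,0,0,0,4,0,0,0,0,0,4,0,0,0,0,0,4,0,0,0,0,0,0,0,0,0,0,0]
}}

```text
time: 13.45
position: [0.4375, 0.023, 0.107]
tcp_rot: [0.684, 0.73, 0.001, -0.001]
contact_force: [0.4, -0.4, -0.4]
gripper_width: 0.0087
grasp_force: 0.0
```

```bash
python3 go.py
python3 - <<'E'
from h import *
t=cap('top'); f=t['frame'][195:262,285:365]
y=cv2.inRange(cv2.cvtColor(f,cv2.COLOR_RGB2HSV),(22,150,110),(36,255,255))
k=max(cv2.findContours(y,0,1)[0],key=cv2.contourArea)
C=np.array([.488,-.4104]);u=np.array([.226,-.974]);v=np.array([.974,.226])
hull=np.zeros_like(y); cv2.fillPoly(hull,[cv2.convexHull(k)],255)
hole=cv2.erode(hull,np.ones((3,3)))&~y
for h in cv2.findContours(hole,0,1)[0]:
    if cv2.contourArea(h)<15: continue
    P=np.array([ray(t,p[0]+[285,195],.0125)[:2] for p in h])-C
    print('area',cv2.contourArea(h),'lateral mm',(P@v*1000).min().round(),(P@v*1000).max().round(),'frame y',(-P@u*1000).min().round(),(-P@u*1000).max().round(),'mean col',f[cv2.drawContours(np.zeros_like(y),[h],-1,255,-1)>0].mean(0).round())
F=t['frame'].astype(int)
for r in range(196,256,2): print(r,''.join('D' if F[r,x].max()<80 and np.ptp(F[r,x])<30 else 'R' if F[r,x,0]>F[r,x,1]+25 and F[r,x,0]<170 else 'Y' if F[r,x,1]-F[r,x,2]>70 else '.' for x in range(290,365)))
for n,p in dict(batt=(302,222),tape=(350,153),brass=(422,168)).items():
    pass
hsv=cv2.cvtColor(t['frame'],cv2.COLOR_RGB2HSV)
w=cv2.imread('pics/top0.png'); w=cv2.resize(w,(512,384),interpolation=cv2.INTER_AREA)[:,:,::-1].astype(int)
for n,(a,b) in dict(batt=(201,148),tape=(233,102),brass=(281,112),purple=(228,168),blue2=(265,173),blue1=(212,277)).items():
    s=np.s_[b-14:b+14,a-14:a+14]; d=abs(F[s]-w[s]).mean(); print(n,'diff',d.round(1))
E
```

```text
t 13.45 [0.4375 0.023  0.107 ] xaxis ang 93.7 w 0.008692056996059495 F [ 0.4 -0.4 -0.4] q [-0.53  0.28  0.44  2.19 -0.19  0.71  0.1 ]
area 122.5 lateral mm -50.0 -22.0 frame y -9.0 23.0 mean col [87. 81. 63.]
area 106.0 lateral mm 12.0 40.0 frame y -7.0 23.0 mean col [87. 66. 47.]
196 ..YYYYYYYYYYYYYYYYYYYYYYYYYYYYYYYYYYYYYYYYYYYYYYYYYYYYYYYR.................
198 ...YYYYYYYYYYYYYYYYYYYYYYYYYYYYYYYYYYYYYYYYYYYYYYYYYYYYYYY.................
200 ...YYYYYYYYYYYYYYYYYYYYYYYYYYYYYYYYYYYYYYYYYYYYYYYYYYYYYYYR................
202 ....YYYYYYYYYYYYYYYYYYYYYYYYYYYYYYYYYYYYYYYYYYYYYYYYYYYYYYYR...............
204 ....YYYYYYYYYYYYYYYYYYYYYYYYYYYYYYYYYYYYYYYYYYYYYYYYYYYYYYYR...............
206 .....YYYYYYYYYYYYYYYYYYYYY.RRDDDDD..YYYYYYYYYYYYYYYYYYYYYYYY...............
208 .....YYYYYYYYYYYYYYYYYYYYYRRRDDDDDDD.YYYYYYYYYYYYYYYYYYYYYYYR..............
210 ......YYYYYYYYYYYYYYYYYYYYRRRDDDDDDDYYYYYYYYYYYYYYYYYYYYYYYYYR.............
212 ......YYYYYYYYYYYYYYYYYYYYRRDDDDDDD.YYYYYYYYYYYYYYYYYYYYYYYYYY.............
214 .......YYYYYYYYYYYYYYYYYYRRRDDDDDDD.YYYYYYYYYYYYYYYYYYYYYYYYYY.............
216 .......YYYYYYY
[... 970 characters left out ...]
YYYYYYYYR.DDDDDDDD...YYYYYYYYYYYYYYYYYYYYYYYY......
242 .............YYYYYYYYYYYYYYYYYYYR.DDDDDDDD..YYYYYYYYYYYYYYYYYYYYYYYYYR.....
244 ..............YYYYYYYYYYYYYYYYYYYYYYYYYYYYYYYYYYYYYYYYYYYYYYYYYYYYYYYY.....
246 ..............YYYYYYYYYYYYYYYYYYYYYYYYYYYYYYYYYYYYYYYYYYYYYYYYYYYYYYYYR....
248 ...............YYYYYYYYYYYYYYYYYYYYYYYYYYYYYYYYYYYYYYYYYYYYYYYYYRRRR.......
250 ...............YYYYYYYYYYYYYYYYYYYYYYYYYYYYYYYYYYYYYYYYYYR.................
252 ................YYYYYYYYYYYYYYYYYYYYYYYYYYYYYYYYRRR........................
254 ................YYYYYYYYYYYYYYYYYYYYYYYYRRR................................
batt diff 3.4
tape diff 2.7
brass diff 3.6
purple diff 3.5
blue2 diff 3.4
blue1 diff 3.4
```

Both switches are wholly inside: lateral -50 to -22 mm and 12 to 40 mm, and in depth -9 to 23 mm. The bystanders are unmoved, so I'm handing it in.

```bash
python3 -c "
from station import ctrl
print(ctrl.sign_off())"
```

```text
the job is handed in; nothing more can be done
None
```

I swept both the red-faced and grey-faced switches along the table into the catch frame, wholly inside it between the side walls. The battery, tape roll and brass weight are unmoved, and the job was handed in at about 13.5 s.

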